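Fetch the sample cup from behind the bottles

TASK

A guest wants a taste: fetch the small white cup that stands boxed in behind the three bottles on the black tray. First stand all three bottles aside on the rubber bar mat, then stand the cup in the middle of the round beer mat, and then put each bottle back upright exactly where it stood on the tray. Leave the salt shaker and the two upturned glasses alone and tip nothing over.

Things in the scene. Friction and masses are not known exactly. Their poses are not given: they have to be found in the camera images.
- tray: Low black open tray, fixed, 260 mm wide (its y) by 180 mm deep (its x, pointing away from the robot), 14 mm high rim with 3 mm walls, a small steel carrying handle 16 mm out on each short side. Its floor, on which the bottles, cup and shaker stand, is the 3 mm thick bottom. Origin: centre of its underside on the counter. Its yaw varies by up to 0.25 rad.
- bar_mat: Black rubber bar mat lying fixed on the counter, 300 mm long (its x) by 120 mm wide (its y), 6 mm thick: the place to set the bottles aside. Origin: centre of its underside on the counter. Empty at the start; to the left or to the right of the tray.
- beer_mat: Single round pale beer mat lying fixed on the counter on the other side of the tray from the bar mat, 100 mm diameter, 4 mm thick: the place for the cup. Origin: centre of its underside. (The pile of seven beer mats at the far left edge is not it.)
- slim_bottle: Slim round amber bottle, full and closed, about 0.34 kg, 195 mm high: body 52 mm diameter up to 95 mm, then a long cone up to 143 mm; neck 27 mm diameter from there to a steel crown cap (29 mm diameter) on its top 7 mm. Origin: centre of its underside, z up along the bottle. Best gripped by the neck from above.
- stubby_bottle: Stout round amber bottle, full and closed, about 0.40 kg, 165 mm high: body 62 mm diameter up to 92 mm, short shoulder up to 116 mm; neck 27 mm diameter from there to a steel crown cap (29 mm diameter) on its top 7 mm. Origin: centre of its underside, z up along the bottle. Best gripped by the neck from above.
- square_bottle: Amber bottle with a square 50 x 50 mm body up to 110 mm, full and closed, about 0.38 kg, 180 mm high: shoulder up to 132 mm; neck 27 mm diameter from there to a black screw cap (32 mm diameter) on its top 16 mm. Origin: centre of its underside, z up along the bottle, x and y square to its sides. Best gripped by the neck from above.
- cup: Small white stoneware cup without handle, open at the top, 72 mm high, 56 mm outer diameter (48 mm at the foot), wall 4 mm, about 0.15 kg. Origin: centre of its underside, z up. It starts in the middle of the tray's far half, two bottles on the robot's side of it and one beside it, each about 72 mm away axis to axis: a gripper cannot get down to it until they are gone. Grip it across the outside.
- salt_shaker: Steel salt shaker with a domed top, 42 mm diameter, 64 mm high, standing on the tray close to the cup (about 72 mm axis to axis), on the side where no bottle stands beside it. It is low and need not be moved; leave it where it is. Origin: centre of its underside.
- glass_left: Upturned clear glass, 70 mm diameter at the counter, 120 mm high, standing beyond the tray on the left (+y). Leave it alone. Origin: centre of its underside on the counter.
- glass_right: Upturned clear glass, same as glass_left, standing beyond the tray on the right (-y). Leave it alone. Origin: centre of its underside on the counter.
Mind the look-alikes: they are no part of the job. What is shaped like the square_bottle but green or purple is not meant.

How it is judged (in metres and radians):
On the way, in this order (a step that is already met when the one before it is completed fails the run):
1. all three bottles stand upright on the rubber bar mat, let go, while the cup has not been moved from its place (x of slim_bottle in the frame of bar_mat between -0.145 and 0.145 m and y of slim_bottle in the frame of bar_mat between -0.056 and 0.056 m and z of each of slim_bottle, stubby_bottle, square_bottle in the frame of bar_mat below 0.01 m and angle between each of slim_bottle, stubby_bottle, square_bottle's own z axis and vertical below 0.1 rad and linear speed of each of slim_bottle, stubby_bottle, square_bottle below 0.05 m/s and contact force between the fingers and slim_bottle below 0.1 N and x of stubby_bottle in the frame of bar_mat between -0.145 and 0.145 m and y of stubby_bottle in the frame of bar_mat between -0.056 and 0.056 m and contact force between the fingers and stubby_bottle below 0.1 N and x of square_bottle in the frame of bar_mat between -0.145 and 0.145 m and y of square_bottle in the frame of bar_mat between -0.056 and 0.056 m and contact force between the fingers and square_bottle below 0.1 N and distance of cup from where it was at the start of the episode below 0.02 m), for 0.2 s.
2. the cup stands in the middle of the round beer mat, let go (horizontal distance between cup and beer_mat below 0.015 m and z of cup in the frame of beer_mat below 0.008 m and angle between cup's own z axis and vertical below 0.1 rad and linear speed of cup below 0.03 m/s and contact force between the fingers and cup below 0.1 N), for 0.2 s.
At the end, for the whole second after the job is handed in: The cup stands upright on the round beer mat, its axis within 15 mm of the mat's centre; each of the three bottles stands upright on the tray within 15 mm of where it itself stood at the start; the salt shaker is within 20 mm of where it was; everything is let go and at rest (horizontal distance between cup and beer_mat below 0.015 m and z of cup in the frame of beer_mat below 0.008 m and angle between each of cup, slim_bottle, stubby_bottle, square_bottle's own z axis and vertical below 0.1 rad and linear speed of each of cup, slim_bottle, stubby_bottle, square_bottle below 0.03 m/s and distance of each of slim_bottle, stubby_bottle, square_bottle from where it was at the start of the episode below 0.015 m and distance of salt_shaker from where it was at the start of the episode below 0.02 m); the robot touches nothing.
It fails at once if a bottle or the cup is tipped over (more than about 40 degrees) (angle between any of slim_bottle, stubby_bottle, square_bottle, cup's own z axis and vertical above 0.7 rad).
It fails at once if the salt shaker is pushed more than 20 mm or tipped (distance of salt_shaker from where it was at the start of the episode above 0.02 m or angle between salt_shaker's own z axis and vertical above 0.5 rad).
It fails at once if one of the two upturned glasses is pushed more than 20 mm (distance of any of glass_left, glass_right from where it was at the start of the episode above 0.02 m).
It also fails if it takes over 149 s, if anything falls off the work surface, if the arm or the gripper's body presses on something with over 40 N, if the wrist force passes 120 N, or if a joint passes its speed limit or range.

ROBOT

A 6-joint arm with a two-finger parallel gripper is mounted at the origin on the work surface. World frame = base frame: x ahead of the robot, y to its left, z up, the work surface at z = 0. Lengths are in mm, angles in rad, forces in N, time in s.
With the tool pointing down it reaches from about 400 to 825 mm from the base axis. Payload 7 kg.
Tool frame: the origin (TCP) lies at the very end of the fingers, on their centre line; the grasp point (between the pads) lies 19 mm behind it; z points along the fingers, y is the line along which they close (so a half turn about z gives the same grasp; the last joint's range is limited). The gripper opens to 88 mm and grips with 3 to 60 N. Pads are 19 mm wide; open, the fingers measure 130 mm over their backs; the gripper's body (78 mm by 193 mm) begins 47 mm behind the grasp point.
Start: joints at [1.633, 0.359, 0.012, 0, -1.224, -0.288], TCP at [151.134, 657.84, 226.561] pointing down, gripper open.
Joint ranges: [-3.07, 3.07], [-1.43, 2.12], [-1.02, 1.25], [-3.03, 1.67], [-3.05, -0], [-3.03, 3.03]. Speed limits (rad/s): [2.39, 2.39, 3.01, 3.14, 3.14, 3.14].

INTERFACE

Orientations are given as a unit quaternion [x, y, z, w].
In Python, from plant import bot gives the robot as it stands. Calls block until the motion is done:
- bot.move_ptp(position, orientation): joint-space move of the TCP to a pose.
- bot.line_to(position, velocity=150, ori=None): straight line of the TCP; ori=None keeps the orientation; velocity is the mean speed in mm/s.
- bot.move_joints(angles): joint-space move.
- bot.move_gripper(opening, force=None): finger opening in mm; force is the grip in N (None keeps the last); returns when the fingers have stopped.
- bot.pause(seconds).
- bot.solve_ik(position, orientation): joint angles nearest the present ones, or None.
- bot.read_state(): the state.
- bot.camera(name): name is "side" or "top"; returns the picture (480x640x3 uint8, red, green, blue); there is no depth.
- bot.get_calibration(name): a dict with "fx", "fy", "cx", "cy" (pixels), "view" (4x4, takes a point from world to camera coordinates). Camera axes: x right, y up, looking along -z (the intrinsics and any distortion apply to the point x, -y, -z); pixel columns grow to the right and rows downward; lengths in mm; the calibration is good to about 2 mm. A picture is of the moment at which its call begins. get_calibration takes no time and is no camera call.
A pose or a line that the arm cannot do raises bot.Unreachable and nothing moves.
- bot.close_job(): hands the job in; it is judged then, once.
The state is a dict: "t": time; "joint_pos": joint angles; "qvel": joint speeds; "tau": joint torques, N m; "tcp_pos": TCP position; "eef_rot": TCP orientation; "contact_force": force on the tool from outside, world axes, zero at the start; "moment": the same for the moment, N m; "width": finger opening in mm; "finger_force": force on a finger pad.
Only numpy, scipy, OpenCV 4.12 (cv2) and the standard library are available. Lean on these libraries where they do the work, as an engineer would, in place of code of your own. Each camera call takes 0.05 s, during which the arm holds its last target. There are 200 camera calls.

## Working session

There is one attempt and no reset: what is moved stays moved. The work goes in short steps, each a Python script; the robot and the scene stay as the last script left them, time stands still between calls to the robot, and variables do not carry over. Pictures are saved under pics/ and viewed, at most 14 in all, crops included, and the job is handed in when it is done.

```bash
mkdir -p pics && ls && python3 - <<'E'
from plant import bot
import cv2
for n in("top","side"):
    cv2.imwrite(f"pics/{n}0.png",bot.camera(n)[:,:,::-1]); print(n,bot.get_calibration(n))
print(bot.read_state())
E
```

```text
pics
top {'fx': 471.1184871884818, 'fy': 471.1184871884818, 'cx': 321.09233550288775, 'cy': 245.6025419124886, 'view': array([[ 7.41312005e-02, -9.97247146e-01, -1.64161719e-03,
        -3.33128909e+01],
       [ 9.76324129e-01,  7.22402315e-02,  2.03893463e-01,
        -5.46423910e+02],
       [-2.03213584e-01, -1.67176177e-02,  9.78991706e-01,
        -9.19524134e+02],
       [ 0.00000000e+00,  0.00000000e+00,  0.00000000e+00,
         1.00000000e+00]])}
side {'fx': 586.0698584070927, 'fy': 586.0698584070927, 'cx': 314.721781091842, 'cy': 231.58388380699608, 'view': array([[ 9.50149840e-01,  3.11778528e-01, -3.07107521e-03,
        -5.28447052e+02],
       [-2.39051029e-01,  7.34764605e-01,  6.34803577e-01,
         1.04867660e+02],
       [ 2.00174642e-01, -6.02424373e-01,  7.72667449e-01,
        -1.45030343e+03],
       [ 0.00000000e+00,  0.00000000e+00,  0.00000000e+00,
         1.00000000e+00]])}
{'t': 0.1, 'joint_pos': array([ 1.63308298e+00,  3.59308927e-01,  1.11288009e-02, -3.01736703e-04,
       -1.22412763e+00, -2.88111227e-01]), 'qvel': array([-0.00124556, -0.00149885,  0.00263033,  0.00247243, -0.00011351,
       -0.00082846]), 'tau': array([-1.35780218e-03, -5.84165025e+01,  2.93749130e+01,  7.01555684e+00,
        1.01764721e-02, -4.92874153e-05]), 'tcp_pos': array([151.06439679, 657.40772371, 225.71228121]), 'eef_rot': array([ 9.93626095e-01, -1.12723524e-01, -7.95848533e-06,  7.68873353e-04]), 'contact_force': array([ 0.80089799, -0.02848924,  0.02330942]), 'moment': array([-0.01669611,  0.02607955,  0.05187063]), 'finger_force': 0.0, 'width': 87.40254446458107}
```

View pics/top0.png

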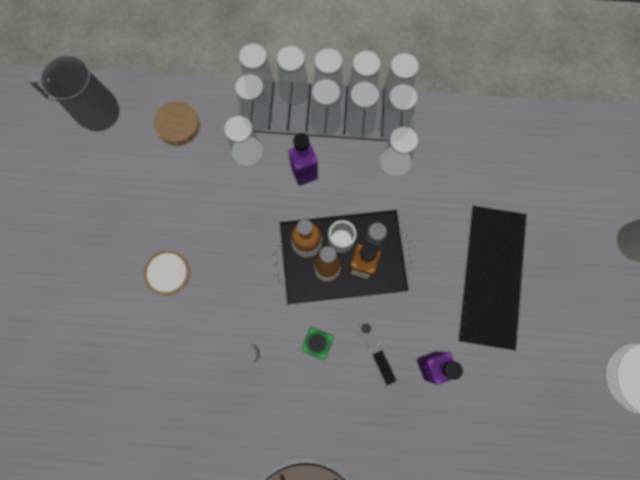

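View pics/side0.png

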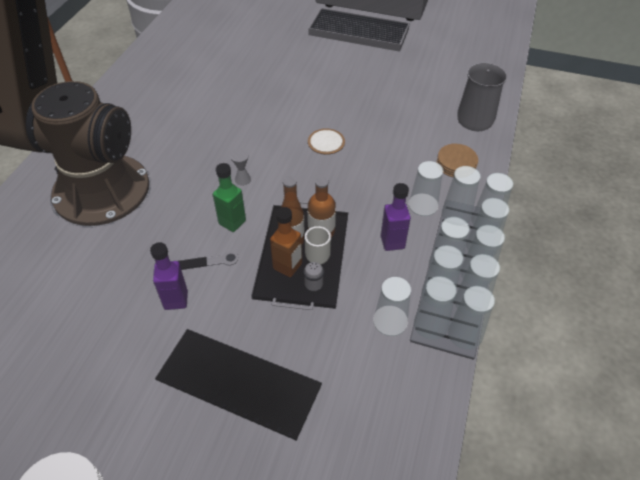

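The top view shows the tray at about (344,256), with stubby at (306,238), slim at (327,262), square at (366,260), cup at (342,236) and shaker at (377,233). The beer mat is at (167,272) and the bar mat at (493,278). The side view shows the same layout, with the beer mat at (326,141) and the bar mat at (238,382). I'll enlarge both for pixel detail.

```bash
python3 - <<'E'
import cv2,numpy as np
t=cv2.imread("pics/top0.png");s=cv2.imread("pics/side0.png")
f=lambda im,x,y,w,h,k:np.clip(cv2.resize(im[y:y+h,x:x+w],None,fx=k,fy=k,interpolation=cv2.INTER_CUBIC)*1.5,0,255).astype('uint8')
cv2.imwrite("pics/tc.png",f(t,270,200,150,110,5))
cv2.imwrite("pics/sc.png",f(s,245,165,110,150,4))
E
```

```text
(no output)
```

View pics/tc.png

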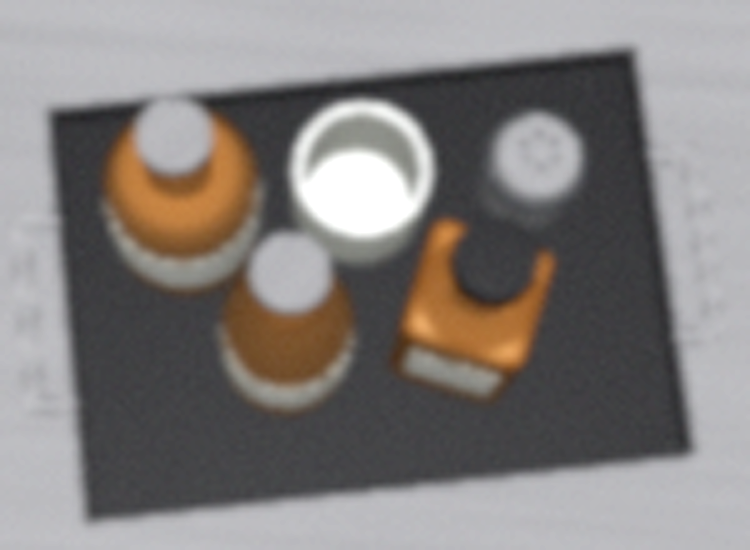

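View pics/sc.png

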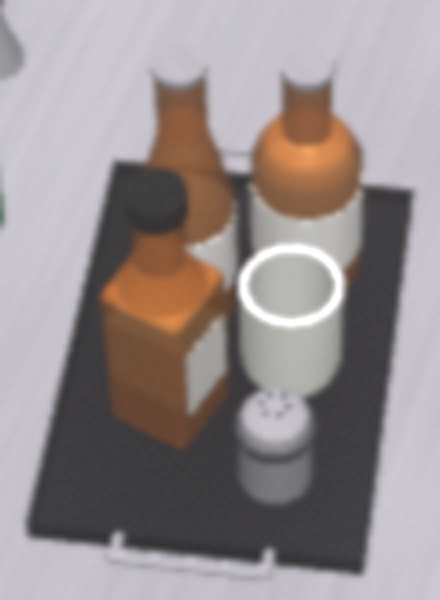

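The top crop shows steel caps at about (174,135) and (290,270), the square cap at (496,262), the cup rim at (362,171) and the shaker at (537,155). In the side crop the cap tops are at (180,67), (309,67) and (157,192), and the cup rim at (291,285). I'll triangulate these, and measure the mats and glasses too.

```bash
cat > h.py <<'E'
import cv2,numpy as np
from plant import bot
C={n:bot.get_calibration(n) for n in("top","side")}
def ray(n,uv):
    c=C[n];V=c["view"];R=V[:3,:3]
    d=R.T@np.array([(uv[0]-c["cx"])/c["fx"],-(uv[1]-c["cy"])/c["fy"],-1.])
    return -R.T@V[:3,3],d/np.linalg.norm(d)
def plane(n,uv,z):
    o,d=ray(n,uv);return (o+d*(z-o[2])/d[2])[:2]
def tri(a,b):
    (o,d),(p,e)=ray("top",a),ray("side",b)
    s=np.linalg.lstsq(np.c_[d,-e],p-o,rcond=None)[0]
    A,B=o+d*s[0],p+e*s[1];return (A+B)/2,np.linalg.norm(A-B)
E
python3 - <<'E'
from h import *
np.set_printoptions(precision=1,suppress=True)
im={n:cv2.imread(f"pics/{n}0.png") for n in C}
T=lambda x,y:(270+(x+.5)/5-.5,200+(y+.5)/5-.5)
S=lambda x,y:(245+(x+.5)/4-.5,165+(y+.5)/4-.5)
for k,a,b in(("stubby",(174,135),(309,68)),("slim",(290,270),(180,67)),("square",(496,262),(157,192)),("cup",(362,171),(291,285)),("salt",(539,150),(275,403))):
    print(k,*tri(T(*a),S(*b)),"top-plane",plane("top",T(*a),{"stubby":168,"slim":198,"square":183,"cup":75,"salt":67}[k]))
def big(m,p):
    cs=cv2.findContours(m.astype('uint8'),0,1)[0]
    return max([c for c in cs if cv2.pointPolygonTest(c,p,False)>=0],key=cv2.contourArea)
bc={};el={}
for n,p in(("top",(493,278)),("side",(238,382))):
    c=big(im[n].max(2)<60,p);q=cv2.approxPolyDP(c,6,True)[:,0]
    P=np.array([plane(n,u,6) for u in c[:,0].astype(float)],'float32')
    r=cv2.minAreaRect(P);print("bar",n,len(q),r);bc[n]=np.array(cv2.boxPoints(r))
    print(bc[n]); 
for n,p in(("top",(167,272)),("side",(326,141))):
    g=im[n].astype(int); m=(abs(g-np.median(g[:40,:] if 0 else g[300:330,100:140].reshape(-1,3),0)).max(2)>40)
    m=((g[...,2]-g[...,0])>15)|(g.min(2)>150)
    m=cv2.morphologyEx(m.astype('uint8'),cv2.MORPH_OPEN,np.ones((3,3)))
    c=big(m,p);e=cv2.fitEllipse(c);el[n]=e[0];print("beer",n,e,plane(n,e[0],4))
print("beer tri",*tri(el["top"],el["side"]))
c=big(im["top"].max(2)<80,(300,290));
h=cv2.convexHull(c);r=cv2.minAreaRect(np.array([plane("top",u,14) for u in h[:,0].astype(float)],'float32'));print("tray",r)
for k,u in(("glL rim",(247,152)),("glR",(396,162)),("purple base",(308,178)),("green",(318,345))):print(k,plane("top",u,0))
E
```

```text
stubby [559.   39.2 165.3] 1.490837832016801 top-plane [557.6  38.6]
slim [505.3  -7.6 194.9] 0.41521920316638483 top-plane [504.5  -7.7]
square [517.4 -80.4 181.2] 3.069274536188988 top-plane [515.7 -81.1]
cup [572.3 -33.4  74. ] 2.0355043528288026 top-plane [571.2 -33.9]
salt [ 587.6 -105.9   67.9] 1.1518604002003257 top-plane [ 587.3 -106.3]
bar top 4 ((519.8225708007812, -365.79180908203125), (116.6131591796875, 295.9862060546875), 84.876708984375)
[[ 367.2 -410.6]
 [ 662.  -437.1]
 [ 672.4 -320.9]
 [ 377.6 -294.5]]
bar side 4 ((521.950927734375, -366.565185546875), (117.08442687988281, 296.1686706542969), 84.91216278076172)
[[ 369.3 -411.7]
 [ 664.3 -438. ]
 [ 674.6 -321.4]
 [ 379.6 -295.1]]
beer top ((166.2561798095703, 272.4314880371094), (43.93764877319336, 47.082515716552734), 50.54999923706055) [474.5 337.3]
beer side ((325.85308837890625, 140.86737060546875), (25.66248893737793, 37.09132766723633), 91.15662384033203) [476.9 336.4]
beer tri [475.5 338.6   1.4] 1.4943454168509342
tray ((537.8491821289062, -40.12518310546875), (179.57412719726562, 258.3373718261719), 10.505819320678711)
glL rim [764.8 193.5]
glR [ 765.5 -147.5]
purple base [712.6  49.2]
green [345.9  -1.2]
```

```bash
cat >> h.py <<'E'
POS=dict(slim=(505,-7.6),square=(516.8,-80.6),stubby=(558.5,39),cup=(572,-33.5))
BEER=(475.5,337.2)
M=np.array([521.,-366.]);ux=np.array([.996,-.0892])
SLOT=dict(slim=M-98*ux,square=M,stubby=M+98*ux)
TZ=dict(slim=147,square=133,stubby=119,cup=33)   # TCP above the thing's underside
NECK=27
def q(phi):
    a=(phi+np.pi/2)/2;return [np.cos(a),np.sin(a),0,0]
PT=np.pi*0; PM=np.pi/2-.0895   # closing direction at tray / bar mat
def transfer(k,src,sz,dst,dz,qs,qd,lift,v=300,opn=60,force=40,w=NECK):
    t=TZ[k];P=lambda p,z:[p[0],p[1],z]
    bot.move_gripper(opn)
    bot.move_ptp(P(src,sz+t+75),qs)
    bot.line_to(P(src,sz+t),120)
    bot.move_gripper(0,force); wd=bot.read_state()["width"]
    if abs(wd-w)>4: raise SystemExit(f"{k} bad grip {wd}")
    bot.line_to(P(src,sz+t+lift),180)
    st=bot.read_state()
    if abs(st["width"]-wd)>2: raise SystemExit(f"slip {st['width']}")
    bot.line_to(P(dst,dz+t+lift),v,ori=qd)
    bot.line_to(P(dst,dz+t+15),220)
    bot.line_to(P(dst,dz+t+.5),30)
    f=bot.read_state()["contact_force"]
    bot.move_gripper(opn)
    bot.line_to(P(dst,dz+t+75),200)
    print(k,"width",round(wd,1),"f",f.round(1),"t",round(bot.read_state()["t"],1))
E
python3 - <<'E'
from h import *
np.set_printoptions(precision=2,suppress=True)
for k in("slim","square","stubby"):
    for s in(0,np.pi):
        print(k,s,bot.solve_ik([*POS[k],TZ[k]+205],q(PT+s)),bot.solve_ik([*SLOT[k],TZ[k]+205],q(PM+s)))
for s in(0,np.pi):print(bot.solve_ik([*POS["cup"],40],q(s)),bot.solve_ik([*BEER,140],q(s)))
E
```

```text
slim 0 [ 2.74 -1.43 -0.14  0.   -2.86  0.4 ] [-0.35  0.1  -0.04  0.   -1.43 -1.31]
slim 3.141592653589793 [ 0.37  0.01 -0.14  0.   -1.42 -0.37] [-0.35  0.1  -0.04  0.   -1.43  1.83]
square 0 [ 0.22  0.05 -0.13  0.   -1.39  2.92] [-0.31  0.25  0.11  0.   -1.43 -1.35]
square 3.141592653589793 [ 0.22  0.05 -0.13  0.   -1.39 -0.22] [-0.31  0.25  0.11  0.   -1.43  1.79]
stubby 0 [ 0.42  0.12 -0.08  0.   -1.37  2.72] [-0.28  0.4   0.3   0.   -1.46 -1.38]
stubby 3.141592653589793 [ 0.42  0.12 -0.08  0.   -1.37 -0.42] [-0.28  0.4   0.3   0.   -1.46  1.76]
[ 0.28  0.38 -0.44  0.   -0.75  2.86] [ 0.95  0.28 -0.31  0.   -0.98  2.19]
[ 0.28  0.38 -0.44  0.   -0.75 -0.28] [ 0.95  0.28 -0.31  0.   -0.98 -0.95]
```

```bash
sed -i 's/^PT=np.pi\*0/PT=np.pi/' h.py && python3 - <<'E'
from h import *
bot.move_ptp([*POS["slim"],330],q(PT)); print(bot.read_state()["t"])
transfer("slim",POS["slim"],3,SLOT["slim"],6,q(PT),q(PM),205)
for n in C: cv2.imwrite(f"pics/{n}1.png",bot.camera(n)[:,:,::-1])
E
```

```text
2.7833
slim width 26.9 f [-0.1 -0.5 -5.1] t 11.5
```

View pics/side1.png

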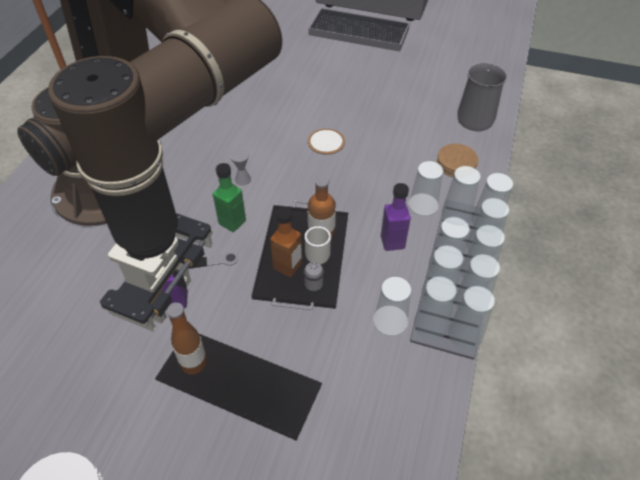

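The slim bottle stands upright on the near end of the bar mat at about (192,355), and the other tray items are undisturbed. Next come the square and stubby bottles.

```bash
python3 - <<'E'
from h import *
bot.line_to([*SLOT["slim"],310],300)
transfer("square",POS["square"],3,SLOT["square"],6,q(PT),q(PM),100,w=27)
bot.line_to([*SLOT["square"],290],300)
transfer("stubby",POS["stubby"],3,SLOT["stubby"],6,q(PT),q(PM),110)
bot.line_to([*SLOT["stubby"],290],300)
bot.move_ptp([560,200,300],q(PT))
for n in C: cv2.imwrite(f"pics/{n}2.png",bot.camera(n)[:,:,::-1])
print(bot.read_state()["t"])
E
```

```text
square width 31.0 f [ 0.6 -0.2 -3.3] t 19.7
stubby width 27.3 f [-0.8 -0.4 -4.1] t 28.3
30.9417
```

View pics/side2.png

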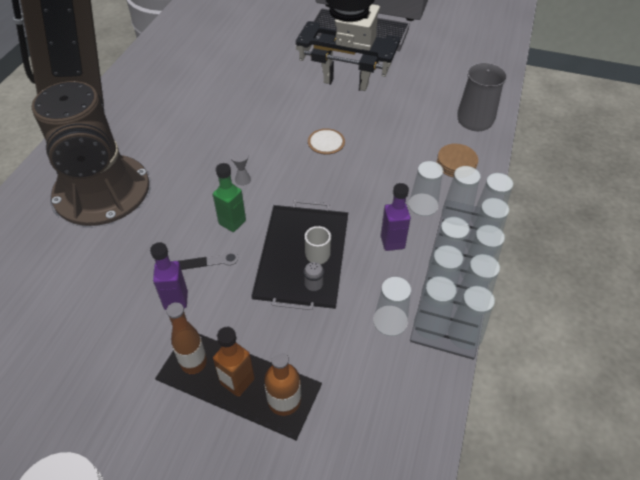

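View pics/top2.png

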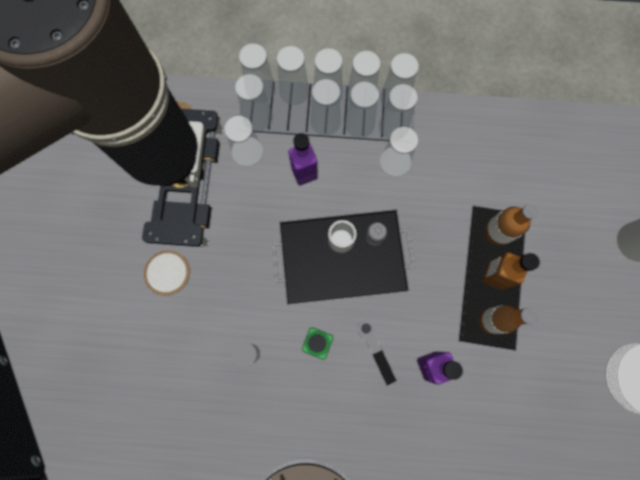

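All three bottles stand upright on the bar mat: slim (190,350), square (235,367) and stubby (283,385) in the side view. The cup and shaker are unmoved. Next is the cup.

```bash
python3 - <<'E'
from h import *
bot.move_ptp([*POS["cup"],230],q(PT))
transfer("cup",POS["cup"],3,BEER,4,q(PT),q(PT),120,opn=80,force=25,w=54)
bot.line_to([*BEER,250],300)
bot.move_ptp([480,100,330],q(PT))
for n in C: cv2.imwrite(f"pics/{n}3.png",bot.camera(n)[:,:,::-1])
t=cv2.imread("pics/top3.png")[225:315,110:220];s=cv2.imread("pics/side3.png")[80:170,270:380]
cv2.imwrite("pics/cup3.png",cv2.resize(np.vstack([t,s]),None,fx=3.3,fy=3.3,interpolation=2))
print(bot.read_state()["t"])
E
```

```text
cup width 55.6 f [-1.8 -0.6  0.4] t 39.0
40.7333
```

View pics/cup3.png

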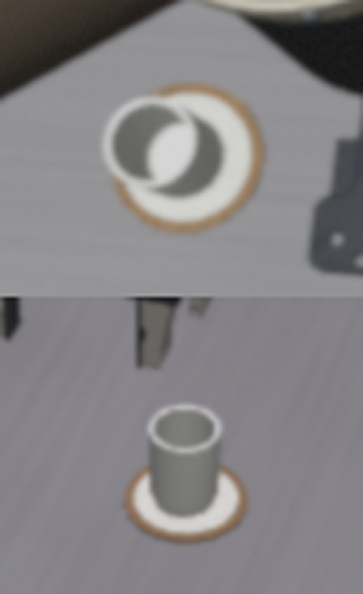

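The cup stands on the beer mat, with its rim at crop (152,141) in top and (185,131) in side. I'll check the offset numerically, then return the bottles.

```bash
python3 - <<'E'
from h import *
p,e=tri((110+152.5/3.3-.5,225+141.5/3.3-.5),(270+185.5/3.3-.5,80+131.5/3.3-.5))
d=np.hypot(*(p[:2]-BEER)); print(p.round(1),e.round(1),d.round(1))
if d>9: raise SystemExit
for k,l in(("stubby",110),("square",100),("slim",205)):
    bot.move_ptp([*SLOT[k],310],q(PM))
    transfer(k,SLOT[k],6,POS[k],3,q(PM),q(PT),l)
    bot.line_to([*POS[k],310],300)
bot.move_ptp([480,200,400],q(PT))
for n in C: cv2.imwrite(f"pics/{n}4.png",bot.camera(n)[:,:,::-1])
print(bot.read_state()["t"])
f=lambda im,x,y,w,h,k:np.clip(cv2.resize(im[y:y+h,x:x+w],None,fx=k,fy=k,interpolation=cv2.INTER_CUBIC)*1.5,0,255).astype('uint8')
cv2.imwrite("pics/tc4.png",f(cv2.imread("pics/top4.png"),270,200,150,110,5))
E
```

```text
[474.9 335.4  76.7] 2.0 1.8
stubby width 26.6 f [-0.4 -0.3 -3.2] t 50.1
square width 30.8 f [ 0.8 -0.3 -2.9] t 59.1
slim width 26.9 f [ 0.1 -0.7 -3.6] t 68.9
70.3167
```

View pics/tc4.png

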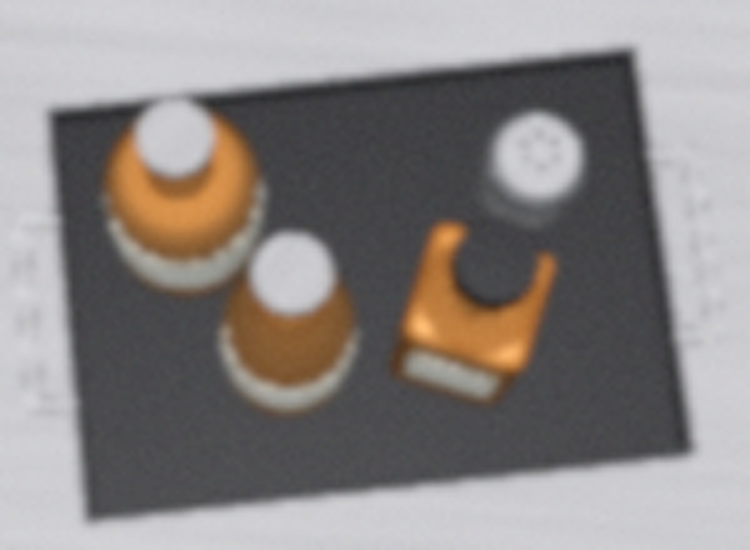

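View pics/side4.png

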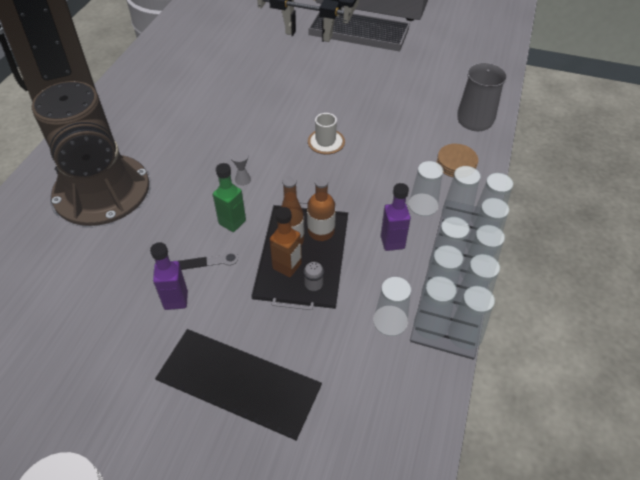

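Every bottle is back within about 1 px (2 mm) of its first position. The cup is on the beer mat at (326,130) in the side view, and the shaker and glasses are unmoved.

```bash
python3 -c "
from plant import bot
bot.pause(0.5);print(bot.close_job())"
```

```text
the job is handed in; nothing more can be done
None
```

I handed the job in at about 71 s; no verdict was returned. By the camera views the cup is about 2 mm off the beer mat's centre, all three bottles stand upright within about 2 mm of where they began, and the shaker and glasses are unmoved.

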